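Press a bronze die insert home in a pasta extruder's die head and lock it

TASK

Change over the pasta extruder's die head: take the bronze die insert from the board, set its tapered end into the bore of the round aluminium die head, and press it down past the rubber seal until its shoulder is fully home and flush with the face of the head. Then swing the keeper over it as far as it goes to lock it in. Press slowly and with feeling, hard enough to overcome the seal, but ease it onto its seat: never bear down on it with more than 40 N. Leave the white blanking plug and the things round about where they are.

Things in the scene. Friction and masses are not known exactly. Their poses are not given: they have to be found in the camera images.
- die_head: Round aluminium die head, 124 mm across, 40 mm high, grooved rim, black rubber foot; fixed to the worktop. On its axis an upright bore, 31.2 mm diameter, 30 mm deep from the top face, with a counterbore at the top, 41.6 mm diameter and 6 mm deep, on whose floor (a brass ring) the shoulder seats. Origin: centre of the underside, z up; x points from the bore to the keeper's pivot.
- seal (a point): Centre of the black O-ring in the bore, 10.5 mm below the head's face. It stands 0.8 mm into the way of the insert's body all round: pushing the insert past it takes some 12 to 25 N; from then on it drags at the insert, which stays where it is left.
- bore_mouth (a point): Point on the bore's axis at the level of the head's top face (40 mm above the worktop); axes as die_head.
- bronze_insert: Bronze die insert, 28 mm high, solid, standing on the wooden board. A round body of 30 mm diameter and 22 mm length, its lowest 9.5 mm tapered to 27.4 mm and chamfered, below a round shoulder (flange) of 40 mm diameter and 6 mm thickness with seven small dark holes in its flat top. About 0.16 kg. Origin: centre of its underside, z up.
- bronze_insert_face (a point): Centre of the flat top of the bronze insert's shoulder, 28 mm above its origin. When the insert is home this point coincides with bore_mouth.
- keeper (a joint): Angle (rad) of the steel keeper, a locking tab on the head's face, about its upright pivot. 0: closed against its stop, pointing to the bore's axis over the shoulder; grows counter-clockwise from above, to 2.0. Starts open, stays where it is left (friction 0.03 N m). The tab is 4 mm thick and passes 2 mm above the face, so it closes only over a shoulder that is home.
- keeper_knob (a point): Middle of the keeper's upright black finger knob, 10 mm diameter, 17 mm high (from 6 mm to 23.5 mm above the head's face; this point is 16 mm above it), 27.5 mm from the pivot.
- keeper_pivot (a point): The keeper's pivot at the level of the head's top face, 48 mm from the bore's axis.
- blank_plug: White plastic blanking plug of the same shape and size as the bronze insert but without holes; not to be used. Origin: centre of its underside.
- prep_board: Wooden board 200 x 300 x 16 mm on which both stand; fixed. Origin: centre of its underside.
- notebook: Closed notebook, 140 x 94 x 13 mm, at the front right; a bystander.
- turner: Wooden spoon, 295 mm long, near the front edge; a bystander.
- pen: Black pen, 145 mm long, at the front right; a bystander.
- tin: Food tin, 75 mm diameter, 58 mm high, behind the board; a bystander.
- garlic: Head of garlic, 56 mm, behind the work; a bystander.

How it is judged:
On the way:
1. the bronze insert is pressed home, its shoulder flush with the head's face, with the keeper still open (z of bronze_insert_face in the frame of bore_mouth below 0.0015 m and horizontal distance between bronze_insert_face and bore_mouth below 0.002 m and angle between the z axis of bronze_insert and the z axis of die_head, either way round below 0.06 rad and value of joint keeper above 0.6 rad), for 0.2 s.
At the end, for the whole second after the job is handed in: The bronze insert sits upright in the head's bore (within 2 mm of its axis and 0.06 rad), the top of its shoulder no more than 1.5 mm proud of the head's face, at rest and released; the keeper is closed over it (within 0.12 rad of its stop) (z of bronze_insert_face in the frame of bore_mouth below 0.0015 m and horizontal distance between bronze_insert_face and bore_mouth below 0.002 m and angle between the z axis of bronze_insert and the z axis of die_head, either way round below 0.06 rad and value of joint keeper below 0.12 rad and linear speed of bronze_insert below 0.01 m/s and contact force between the fingers and bronze_insert below 0.2 N); the robot touches nothing.
It fails at once if the fingers press on the insert with more than 40 N while its shoulder goes home (the last 2.5 mm) (contact force between the fingers and bronze_insert above 40 N and z of bronze_insert_face in the frame of bore_mouth below 0.0025 m and horizontal distance between bronze_insert_face and bore_mouth below 0.005 m).
It fails at once if the blanking plug is shifted more than 20 mm (distance of blank_plug from where it was at the start of the episode above 0.02 m).
It fails at once if the notebook, wooden spoon, pen, tin or garlic is shifted more than 20 mm (distance of any of notebook, turner, pen, tin, garlic from where it was at the start of the episode above 0.02 m).
It also fails if it takes over 70 s, if anything falls off the work surface, if the arm or the gripper's body presses on something with over 40 N, if the wrist force passes 120 N, or if a joint passes its speed limit or range.

ROBOT

A 6-joint arm with a two-finger parallel gripper is mounted at the origin on a cart in front of the work surface, level with it; the furniture and walls round the work are solid. World frame = base frame: x ahead of the robot, y to its left, z up, the work surface at z = 0. Lengths are in m, angles in rad, forces in N, time in s.
With the tool pointing down it reaches from about 0.35 to 0.775 m from the base axis. Payload 7.3 kg.
Tool frame: the origin (TCP) lies at the centre of the arm's flange, where the gripper is bolted on; the fingertips stand 178 mm ahead of it and the grasp point (between the pads) lies 159 mm ahead of it; z points along the fingers, y is the line along which they close (so a half turn about z gives the same grasp; the last joint's range is limited). The gripper opens to 92 mm and grips with 3 to 60 N. Pads are 19 mm wide; open, the fingers measure 130 mm over their backs; the gripper's body (75 mm by 190 mm) begins 47 mm behind the grasp point.
Start: joints at [1.118, 0.342, 1.524, -0, 1.275, -0.146], TCP at [0.159, 0.5, 0.405] pointing down, gripper open.
Joint ranges: [-2.53, 2.53], [-0.77, 2.02], [0.04, 2.7], [-1, 4.14], [0.28, 2.66], [-3.11, 3.11]. Speed limits (rad/s): [2.57, 2.57, 3.14, 3.14, 3.14, 3.14].

INTERFACE

Orientations are given as [roll, pitch, yaw] about the fixed x, y, z axes, in that order (R = Rz(yaw) Ry(pitch) Rx(roll)).
In Python, from cell import robot gives the robot as it stands.
- The arm moves only by the shell command python3 -m pendant 'ROWS' [OPENING] [FORCE]. ROWS is a JSON list of rows, 1 to 8 of them, each an object with the fields x, y, z (the shift in units of 20 mm), ax, ay, az (a rotation vector in rad); a field left out counts as zero; each row shifts and turns the commanded pose from where the row before left it, along the tool's axes as they then stand; what a row does not reach is not made up. A row lasts 1/12 s, in which the tool goes at most 0.0417 m and 0.125 rad, less where a joint would pass 70% of its speed; a pose out of reach is approached as far as the arm can. OPENING is the finger opening in m, set as the command begins (- or left out keeps the last). The fingers move at their own pace and stop on an object; FORCE is the grip in N (left out, the last holds). Time passes only in rows, so rows that do not move let the fingers close. It prints the time, the measured TCP pose, the force, the opening and the grip force at its end. Input that does not fit is refused with a message, and nothing moves.
- robot.observe(): the state, without advancing time (a new reading comes with each control period).
- robot.read_camera(name): name is "side" or "top" or "wrist"; returns a dict with "image" (400x640x3 uint8, red, green, blue), "fx", "fy", "cx", "cy" (pixels), "k1" (the pictures are not rectified: a ray, as slopes to the right and down, at radius r is drawn at 1 + k1 r^2 times it, then the intrinsics apply), "pose" (4x4, takes a point from camera to world coordinates). Camera axes: x right, y down, z forward; pixel columns grow to the right and rows downward; lengths in m; the calibration is good to about 2 mm. A picture is of the moment at which its call begins. There is no depth.
- robot.hand_in(): hands the job in; it is judged then, once.
The state is a dict: "time": time; "qpos": joint angles; "qvel": joint speeds; "joint_efforts": joint torques, N m; "tool_pos": TCP position; "tool_rot": TCP orientation; "contact_force": force on the tool from outside, world axes, zero at the start; "torque": the same for the moment, N m; "opening": finger opening in m; "grip_force": force on a finger pad.
Only numpy, scipy, OpenCV 4.12 (cv2) and the standard library are available. Lean on these libraries where they do the work, as an engineer would, in place of code of your own. Each camera call takes 0.05 s, during which the arm holds its last target. There are 200 camera calls.

## Working session

There is one attempt and no reset: what is moved stays moved. The work goes in short steps, Python scripts to look and compute and a shell command to move; the robot and the scene stay as the last step left them, time stands still between calls to the robot, and variables do not carry over. Pictures are saved under pics/ and viewed, at most 10 in all, crops included, and the job is handed in when it is done.

```bash
ls; mkdir -p pics; python3 - <<'E'
from cell import robot
import cv2
s=robot.observe(); print(s)
for n in("top","side"):
    c=robot.read_camera(n); cv2.imwrite(f"pics/{n}0.png",c["image"][:,:,::-1]); print(n,{k:c[k] for k in c if k!="image"})
E
```

```text
pics
{'time': 0.0, 'qpos': array([ 1.11802580e+00,  3.42732329e-01,  1.52500925e+00, -3.15564075e-06,
        1.27535584e+00, -1.45993166e-01]), 'qvel': array([-1.18837594e-03,  9.44512165e-04, -9.47390107e-04, -5.54133688e-05,
       -1.67477252e-03, -9.36467651e-04]), 'joint_efforts': array([ 1.43465910e-03, -4.31253576e+01, -2.44216543e+01,  7.19026546e-02,
        5.62112918e-02, -1.76619919e-04]), 'tool_pos': array([0.158464  , 0.50038227, 0.40404247]), 'tool_rot': array([-3.14010346e+00, -2.15920606e-04,  2.83481606e+00]), 'contact_force': array([ 1.12276987, -1.2144233 , -0.01782457]), 'torque': array([-0.0364622 ,  0.05149784,  0.03256942]), 'grip_force': 0.0, 'opening': 0.09207755671035858}
top {'fx': 418.8019133640587, 'fy': 418.8019133640587, 'cx': 316.78525123692566, 'cy': 196.19047867209756, 'k1': -0.0010811514570881983, 'pose': array([[-0.02531582, -0.98321563,  0.18068242,  0.27330514],
       [-0.99967453,  0.02432889, -0.00767662, -0.06285234],
       [ 0.00315197, -0.18081795, -0.98351153,  1.58489553],
       [ 0.        ,  0.        ,  0.        ,  1.        ]])}
side {'fx': 391.1148494919995, 'fy': 391.1148494919995, 'cx': 318.4206178881228, 'cy': 199.3190280173493, 'k1': 0.022520732759990152, 'pose': array([[-0.99280858, -0.05464794,  0.10651167,  0.39622961],
       [-0.11891704,  0.34778669, -0.9300017 ,  1.11037356],
       [ 0.01377933, -0.93597971, -0.35178418,  0.51580089],
       [ 0.        ,  0.        ,  0.        ,  1.        ]])}
```

View pics/top0.png

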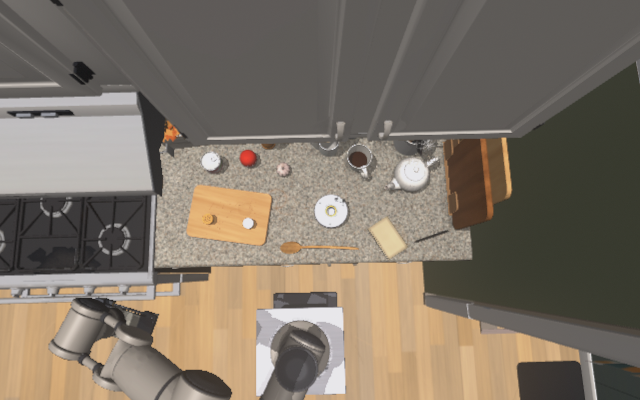

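View pics/side0.png

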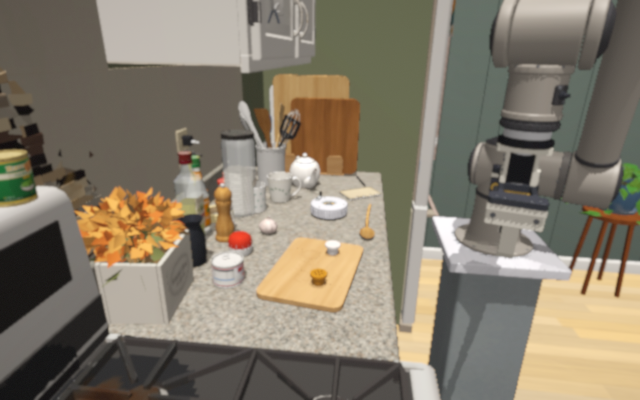

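Top view: bronze insert at about (208,219), plug (249,224), die head (331,211), tin (211,161), spoon running from (290,247) to (355,247). Next I'll enlarge the crops.

```bash
cat > h.py <<'E'
import numpy as np, cv2
def ray(c,u,v):
    d=np.array([(u-c["cx"])/c["fx"],(v-c["cy"])/c["fy"]]);r=np.linalg.norm(d);s=r
    for _ in range(20): s=r/(1+c["k1"]*s*s)
    d=d*(s/r if r else 1); return c["pose"][:3,3],c["pose"][:3,:3]@np.array([d[0],d[1],1])
def onz(c,u,v,z):
    o,d=ray(c,u,v); return (o+d*(z-o[2])/d[2]).round(4)
def proj(c,p):
    q=c["pose"][:3,:3].T@(np.array(p)-c["pose"][:3,3]); d=q[:2]/q[2]; d=d*(1+c["k1"]*(d@d))
    return np.array([c["cx"]+c["fx"]*d[0],c["cy"]+c["fy"]*d[1]])
E
python3 - <<'E'
from cell import robot
from h import *
c=robot.read_camera("top"); 
im=c["image"][:,:,::-1]
a=im[200:240,190:265]; b=im[190:234,295:370]
a=cv2.resize(a,None,fx=10,fy=7*10/7,interpolation=cv2.INTER_CUBIC)[:290]
A=cv2.resize(im[207:235,195:265],None,fx=10,fy=10,interpolation=cv2.INTER_CUBIC)
B=cv2.resize(im[192:230,312:352],None,fx=8,fy=8,interpolation=cv2.INTER_CUBIC)
out=np.zeros((600,720,3),np.uint8); out[:280,:700]=A; out[290:594,:320]=B
cs=robot.read_camera("side"); C=cv2.resize(cs["image"][185:225,305:355,::-1],None,fx=7,fy=7,interpolation=cv2.INTER_CUBIC)
out[290:570,340:690]=C
cv2.imwrite("pics/crop1.png",out)
print(onz(c,208,219,.044),onz(c,249,223.5,.044),onz(c,331,211,.04),onz(cs,319,274,.044),onz(cs,332,244,.044),onz(cs,329,204,.04),onz(c,211,158,.058),onz(c,290,247,0),onz(c,190,186,.016),onz(c,271,190,.016))
E
```

```text
[0.4805 0.3298 0.044 ] [0.46   0.1781 0.044 ] [ 0.4997 -0.1265  0.04  ] [0.4804 0.3419 0.044 ] [0.464  0.1894 0.044 ] [ 0.4999 -0.1087  0.04  ] [0.7099 0.3199 0.058 ] [0.3726 0.0305 0.    ] [0.6131 0.4084 0.016 ] [0.5899 0.0991 0.016 ]
```

View pics/crop1.png

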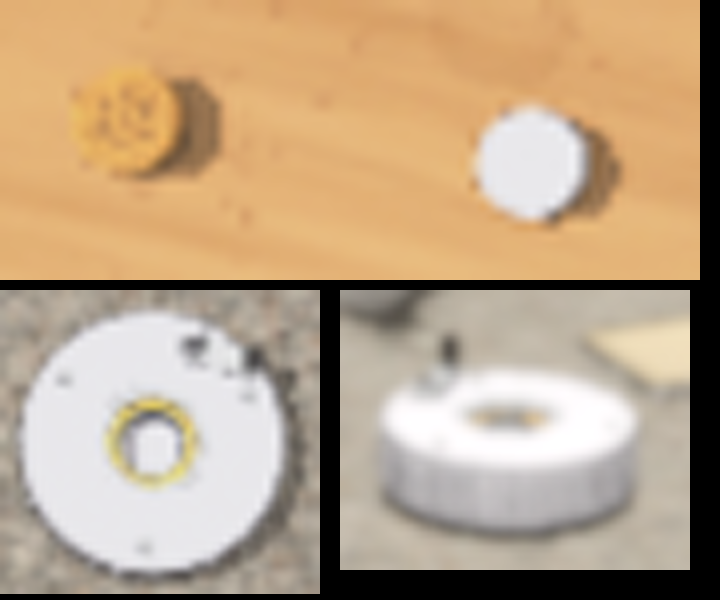

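The crop shows the bronze top at about (207.2,218.9) and the ring at about (330.5,210.4). The pivot is at (336,199) and the knob is right of it at (343,200.5), so the keeper is at about 1.8 rad. The current yaw already closes the fingers roughly perpendicular to the pivot direction, so I'll keep it. I'm moving over the insert now.

Careful with the scale: shifts go in units of 20 mm. That gives: -0.036 m is -1.8, -0.006 m is -0.3.

```bash
python3 -m pendant '[{"x":-1.8,"y":-0.3},{"x":-1.8,"y":-0.3},{"x":-1.8,"y":-0.3},{"x":-1.8,"y":-0.3},{"x":-1.8,"y":-0.3},{"x":-1.8,"y":-0.3},{"x":-1.8,"y":-0.3},{"x":-1.8,"y":-0.3}]' 0.07 15
python3 - <<'E'
from cell import robot
from h import *
c=robot.read_camera("wrist"); cv2.imwrite("pics/w1.png",c["image"][:,:,::-1]); print(c["pose"],c["fx"],c["k1"]); print(robot.observe()["tool_rot"])
print(proj(c,[.4805,.333,.044]))
E
```

```text
time: 0.87
tool_pos: [0.42, 0.3666, 0.4046]
tool_rot: [-3.142, -0.0, 2.835]
contact_force: [-0.3, 0.2, 0.7]
opening: 0.0695
grip_force: 0.0
[[ 3.02557740e-01  9.22775066e-01  2.38631499e-01  3.55836181e-01]
 [ 9.53131055e-01 -2.92940276e-01 -7.56781755e-02  3.87824711e-01]
 [ 7.08436234e-05  2.50344110e-01 -9.68156920e-01  3.85334989e-01]
 [ 0.00000000e+00  0.00000000e+00  0.00000000e+00  1.00000000e+00]] 321.49410670537475 -0.0050539641725750655
[-3.14099823  0.00402458  2.83101199]
[301.49628458 240.02115523]
```

View pics/w1.png

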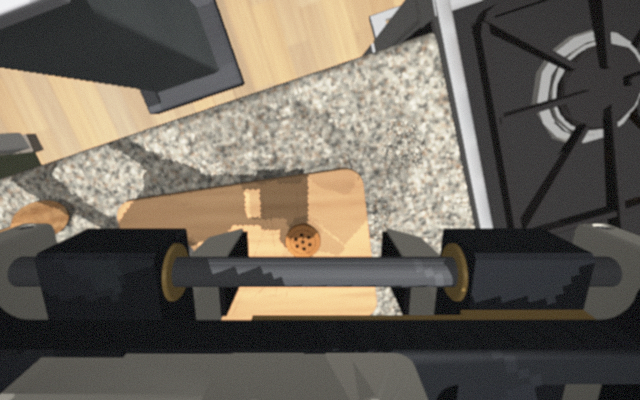

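Wrist view: the insert's top is centred at about (303,240), which agrees with the top-camera prediction (301.5,240). I'll work out the offset and take the crop fit.

```bash
python3 - <<'E'
from cell import robot
from h import *
c=robot.read_camera("wrist"); im=c["image"][:,:,::-1]
cv2.imwrite("pics/w1c.png",cv2.resize(im[215:270,270:340],None,fx=10,fy=10,interpolation=cv2.INTER_CUBIC))
s=robot.observe()
p=s["tool_pos"]; 
from scipy.spatial.transform import Rotation as R
Rt=R.from_euler("xyz",s["tool_rot"]).as_matrix()
for uv in((303,240),(302,239)):
    q=onz(c,*uv,.044); print(q,(Rt.T@(q-p)).round(4),proj(c,p+Rt@[0,0,.159]))
E
```

```text
[0.4874 0.331  0.044 ] [-0.0716 -0.0125  0.3602] [313.78847799 257.60166562]
[0.4859 0.3303 0.044 ] [-0.0704 -0.0136  0.3602] [313.78847799 257.60166562]
```

View pics/w1c.png

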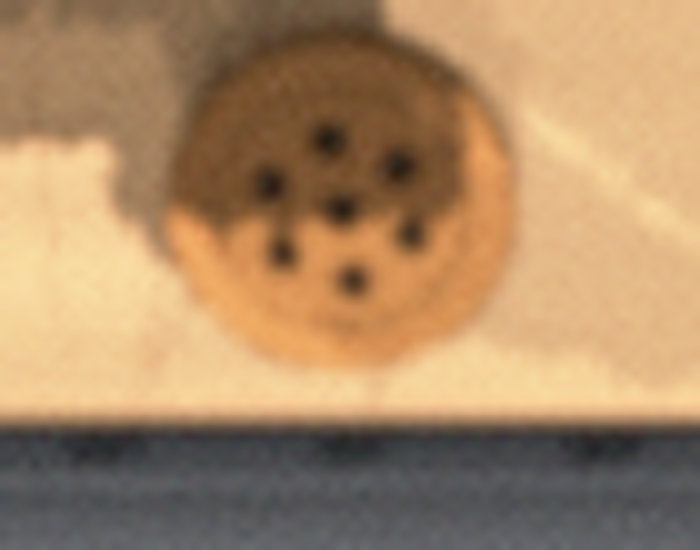

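The centre hole is at (303.5,235.5), which puts the insert near (0.483,0.332). That agrees with the top camera. I'm moving over it and descending part of the way.

```bash
python3 -m pendant '[{"x":-1.67,"y":-0.3},{"x":-1.67,"y":-0.3},{"z":1.5},{"z":1.5},{"z":1.5},{"z":1.5},{"z":1},{}]'
python3 - <<'E'
from cell import robot
from h import *
from scipy.spatial.transform import Rotation as R
c=robot.read_camera("wrist"); im=c["image"][:,:,::-1]
cv2.imwrite("pics/w2.png",im)
s=robot.observe();p=s["tool_pos"];Rt=R.from_euler("xyz",s["tool_rot"]).as_matrix()
for uv in ((303,235),(318,200),(318,300)): print(uv,(Rt.T@(onz(c,*uv,.044)-p)).round(4))
print(proj(c,p+Rt@[0,0,.178]), proj(c,p+Rt@[0,0,p[2]-.044]))
E
```

```text
time: 1.63
tool_pos: [0.4768, 0.3359, 0.2601]
tool_rot: [-3.135, -0.007, 2.835]
contact_force: [-0.7, -1.0, 0.5]
opening: 0.0701
grip_force: 0.0
(303, 235) [-0.0058 -0.0078  0.2188]
(318, 200) [0.0177 0.0019 0.2188]
(318, 300) [-0.0531  0.0021  0.2186]
[314.90598972 252.2051634 ] [314.96673793 226.60388664]
```

View pics/w2.png

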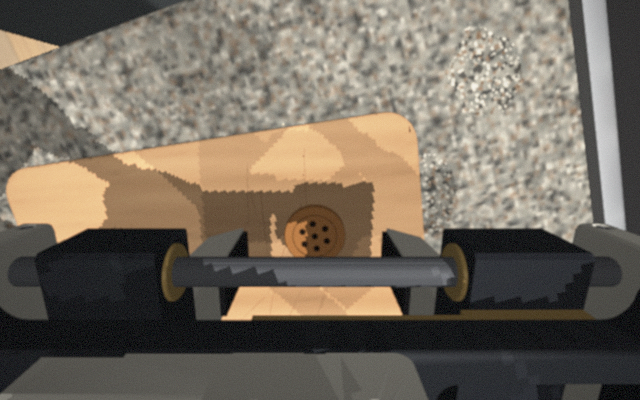

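The centre hole is at about (314.5,236), so 6 mm remain in −x of the tool. I'll correct that, descend to grip the upper 4 mm of the shoulder, then close.

```bash
python3 -m pendant '[{"x":-0.3},{"z":1},{"z":0.7},{},{}]'
```

```text
time: 2.1
tool_pos: [0.4849, 0.3346, 0.2321]
tool_rot: [3.14, 0.001, 2.835]
contact_force: [0.1, 0.8, 0.1]
opening: 0.07
grip_force: 0.0
```

To row units: 0.007 m is 0.35, 0.0065 m is 0.325.

```bash
python3 -m pendant '[{"z":0.35},{"z":0.325},{}]'; python3 -m pendant '[{},{},{},{},{},{}]' 0.03 40
```

```text
time: 2.35
tool_pos: [0.4842, 0.3343, 0.2168]
tool_rot: [-3.141, -0.0, 2.835]
contact_force: [0.4, -0.7, 0.2]
opening: 0.0702
grip_force: 0.0
time: 2.85
tool_pos: [0.4844, 0.3343, 0.2174]
tool_rot: [-3.142, 0.0, 2.835]
contact_force: [-0.1, -1.1, 1.1]
opening: 0.0379
grip_force: 40.0
```

To row units: -0.02 m is -1, -0.03 m is -1.5.

```bash
python3 -m pendant '[{"z":-1},{"z":-1.5},{"z":-1.5},{}]'
python3 - <<'E'
from cell import robot
from h import *
from scipy.spatial.transform import Rotation as R
c=robot.read_camera("wrist"); im=c["image"][:,:,::-1]
c2=robot.read_camera("side"); i2=c2["image"][:,:,::-1]
s=robot.observe();p=s["tool_pos"];Rt=R.from_euler("xyz",s["tool_rot"]).as_matrix()
u,v=proj(c2,p+Rt@[0,0,.17]).astype(int); print(u,v)
A=cv2.resize(im[200:290,220:400],None,fx=4,fy=4,interpolation=cv2.INTER_CUBIC)
B=cv2.resize(i2[v-20:v+20,u-30:u+30],None,fx=6,fy=6,interpolation=cv2.INTER_CUBIC)
o=np.zeros((600,720,3),np.uint8);o[:360]=A;o[360:600,:360]=B;cv2.imwrite("pics/g1.png",o)
print(proj(c,p+Rt@[0,0,.174]),s["opening"],(Rt.T@(np.array([0,0,0.]))))
E
```

```text
time: 3.18
tool_pos: [0.4856, 0.3351, 0.3031]
tool_rot: [3.134, 0.007, 2.835]
contact_force: [0.6, 0.7, -1.1]
opening: 0.0376
grip_force: 40.0
317 239
[309.06143806 244.25782187] 0.037798533395104555 [0. 0. 0.]
```

View pics/g1.png

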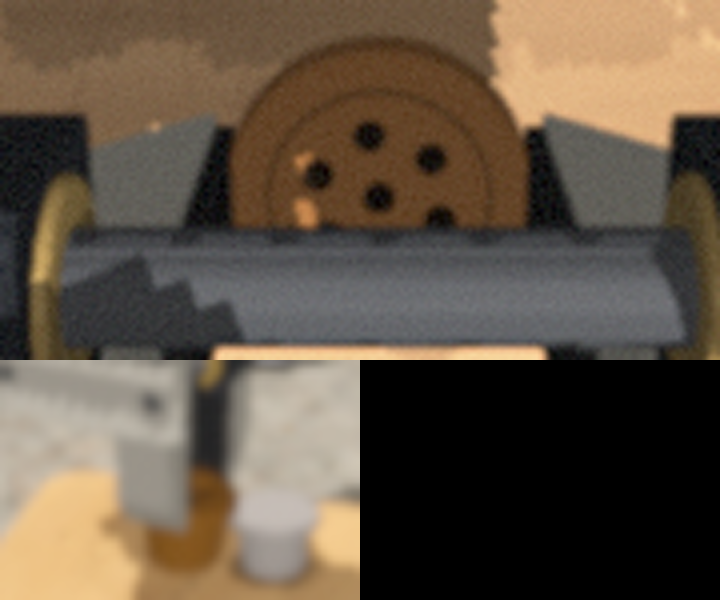

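The insert is held upright with its centre hole at (314.4,248.9) in the wrist image. I'm carrying it towards the head, stopping where the bore shows in the wrist view above the insert.

To row units: -0.033 m is -1.65, -0.017 m is -0.85.

```bash
python3 -m pendant '[{"x":-0.4,"y":-0.85},{"x":-0.75,"y":-1.65},{"x":-0.75,"y":-1.65},{"x":-0.75,"y":-1.65},{"x":-0.75,"y":-1.65},{"x":-0.75,"y":-1.65},{"x":-0.75,"y":-1.65},{"x":-0.75,"y":-1.65}]' && python3 -m pendant '[{"x":-0.75,"y":-1.65},{"x":-0.75,"y":-1.65},{"x":-0.75,"y":-1.65},{"x":-0.75,"y":-1.65},{"x":-0.75,"y":-1.65},{"x":-0.5,"y":-0.8},{},{}]'
cat > look.py <<'E'
import sys
from cell import robot
from h import *
c=robot.read_camera("wrist"); im=c["image"][:,:,::-1]; n,u0,v0,u1,v1,k=sys.argv[1],*map(int,sys.argv[2:7])
cv2.imwrite(f"pics/{n}.png",cv2.resize(im[v0:v1,u0:u1],None,fx=k,fy=k,interpolation=cv2.INTER_CUBIC))
s=robot.observe(); print(s["tool_pos"],s["tool_rot"],s["contact_force"]); np.save(n+".npy",dict(c=c,s=s),allow_pickle=True)
E
python3 look.py b1 180 60 380 260 3
```

```text
time: 3.95
tool_pos: [0.5165, 0.0621, 0.2955]
tool_rot: [-3.141, -0.003, 2.835]
contact_force: [0.9, 0.5, -1.5]
opening: 0.038
grip_force: 40.0
time: 4.62
tool_pos: [0.5431, -0.1353, 0.2953]
tool_rot: [3.141, -0.003, 2.832]
contact_force: [0.3, 0.7, -1.3]
opening: 0.0378
grip_force: 40.0
[ 0.54302818 -0.1342648   0.29560853] [ 3.14087358 -0.0033735   2.83382319] [-0.10850768  1.1756425  -1.13796127]
```

View pics/b1.png

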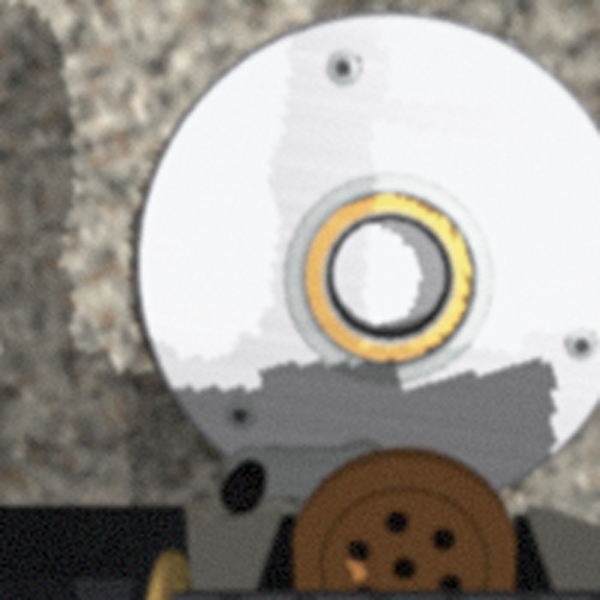

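The bore is at pixel (309.5,152.2), the held insert's centre hole at (314,249) and the keeper knob at about (260.7,222). I'll compute the displacement in the tool frame.

```bash
python3 - <<'E'
from h import *
from scipy.spatial.transform import Rotation as R
d=np.load("b1.npy",allow_pickle=True).item();c,s=d["c"],d["s"];p=s["tool_pos"]
def T(e): return R.from_euler("xyz",e).as_matrix()
for e in (s["tool_rot"],[np.pi,0,2.835]):
    Rt=T(e)
    b=onz(c,309.5,152.2,.04); k=onz(c,260.7,222,.0635); 
    i=onz(c,314,249,p[2]-.1732)
    print("bore",b,(Rt.T@(b-p)).round(4),"ins",(Rt.T@(i-p)).round(4),"knob",k,(Rt.T@(k-b)).round(4), "diff",(Rt.T@(b-i)).round(4))
print(c["pose"][:3,2], Rt.T@(c["pose"][:3,3]-p))
E
```

```text
bore [ 0.5011 -0.1245  0.04  ] [ 0.0421 -0.0036  0.2557] ins [ 0.0014 -0.0004  0.1732] knob [ 0.5345 -0.1707  0.0635] [-0.0457 -0.0339 -0.0237] diff [ 0.0407 -0.0032  0.0825]
bore [ 0.5011 -0.1245  0.04  ] [ 0.0429 -0.0033  0.2556] ins [ 0.0019 -0.0002  0.1732] knob [ 0.5345 -0.1707  0.0635] [-0.0458 -0.034  -0.0235] diff [ 0.041  -0.0031  0.0824]
[ 0.23569007 -0.07467774 -0.96895481] [6.72963091e-02 5.96871887e-05 1.93546477e-02]
```

The insert's lateral offset computes to −0.3 mm, as it must in a centred grip, so the calibration is good. The move needed is dx=+0.041, dy=−0.0032, with 82.5 mm of descent to flush.

```bash
python3 -m pendant '[{"x":1,"y":-0.08},{"x":1.05,"y":-0.08},{"z":0.75},{"z":1},{"z":0.6},{},{}]'
python3 - <<'E'
from cell import robot
from h import *
c2=robot.read_camera("side"); i2=c2["image"][:,:,::-1]
u,v=proj(c2,[.502,-.1245,.06]).astype(int);print(u,v)
B=cv2.resize(i2[v-22:v+25,u-30:u+30],None,fx=10,fy=10,interpolation=cv2.INTER_CUBIC)
cv2.imwrite("pics/s2.png",B);s=robot.observe();print(s["tool_pos"],s["tool_rot"],s["contact_force"])
E
```

```text
time: 5.25
tool_pos: [0.5032, -0.1238, 0.2496]
tool_rot: [3.141, -0.002, 2.836]
contact_force: [0.9, -0.8, -0.7]
opening: 0.0379
grip_force: 40.0
328 196
[ 0.50358208 -0.1241812   0.25035999] [ 3.14134469e+00 -4.90428078e-04  2.83616218e+00] [-0.07187144 -0.17425874 -1.00970093]
```

View pics/s2.png

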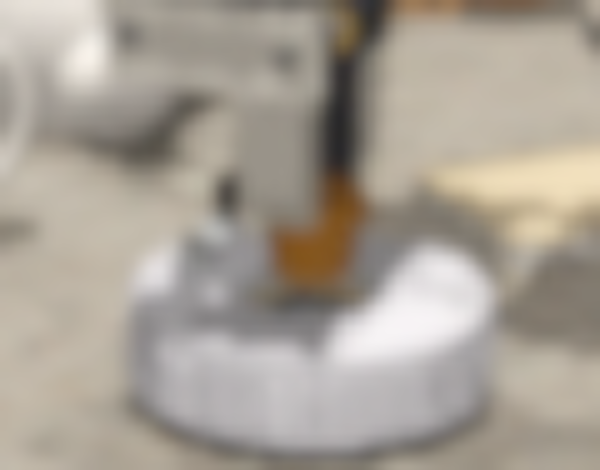

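The insert hangs centred over the bore in the side view. I'll lower it in small steps and watch the force.

To row units: 0.004 m is 0.2, 0.003 m is 0.15.

```bash
python3 -m pendant '[{"z":0.2},{"z":0.2},{"z":0.15},{}]';python3 -m pendant '[{"z":0.1},{"z":0.1},{"z":0.1},{}]'
```

```text
time: 5.63
tool_pos: [0.5033, -0.125, 0.2387]
tool_rot: [3.141, -0.001, 2.835]
contact_force: [-0.4, -0.1, -1.1]
opening: 0.0379
grip_force: 40.0
time: 5.97
tool_pos: [0.5034, -0.1251, 0.2328]
tool_rot: [3.141, -0.001, 2.835]
contact_force: [-0.4, 0.7, -1.4]
opening: 0.0378
grip_force: 40.0
```

Inside the counterbore with no contact (tip about 8 mm below the face). Continuing.

To row units: 0.0015 m is 0.075.

```bash
python3 -m pendant '[{"z":0.075},{"z":0.075},{}]';python3 -m pendant '[{"z":0.05},{"z":0.05},{}]';python3 -m pendant '[{"z":0.05},{"z":0.05},{}]'
```

```text
time: 6.22
tool_pos: [0.5035, -0.1253, 0.2301]
tool_rot: [-3.141, 0.0, 2.835]
contact_force: [-0.8, -2.9, -1.7]
opening: 0.0375
grip_force: 40.0
time: 6.47
tool_pos: [0.5035, -0.1254, 0.2283]
tool_rot: [-3.141, 0.0, 2.835]
contact_force: [-1.6, -4.5, 0.8]
opening: 0.0378
grip_force: 40.0
time: 6.72
tool_pos: [0.5035, -0.1256, 0.2264]
tool_rot: [-3.141, 0.001, 2.835]
contact_force: [-2.2, -4.9, 1.6]
opening: 0.0378
grip_force: 40.0
```

Side force of about 5 N along −tool y. I'll yield 1 mm that way.

To row units: -0.0006 m is -0.03, -0.0004 m is -0.02.

```bash
python3 -m pendant '[{"y":-0.03},{"y":-0.02},{}]';python3 -m pendant '[{"z":0.05},{"z":0.05},{}]'
```

```text
time: 6.97
tool_pos: [0.5032, -0.1261, 0.2262]
tool_rot: [3.141, 0.0, 2.835]
contact_force: [-1.5, -2.9, 1.0]
opening: 0.0379
grip_force: 40.0
time: 7.22
tool_pos: [0.5032, -0.1261, 0.2243]
tool_rot: [-3.141, 0.0, 2.835]
contact_force: [-2.0, -4.0, 3.7]
opening: 0.0376
grip_force: 40.0
```

To row units: 0.001 m is 0.05, -0.0006 m is -0.03.

```bash
python3 -m pendant '[{"y":-0.03},{"y":-0.02},{"z":0.05},{"z":0.05},{}]';python3 -m pendant '[{"z":0.05},{"z":0.025},{}]'
```

```text
time: 7.63
tool_pos: [0.5031, -0.1266, 0.2231]
tool_rot: [3.141, 0.001, 2.835]
contact_force: [-2.6, 0.9, 11.4]
opening: 0.0377
grip_force: 40.0
time: 7.88
tool_pos: [0.5033, -0.1267, 0.2222]
tool_rot: [3.141, 0.002, 2.835]
contact_force: [-2.4, 1.7, 15.2]
opening: 0.0378
grip_force: 40.0
```

```bash
python3 -m pendant '[{"z":0.025},{"z":0.025},{"z":0.025},{}]';python3 -m pendant '[{"z":0.025},{"z":0.025},{},{}]'
```

```text
time: 8.22
tool_pos: [0.5033, -0.1267, 0.2207]
tool_rot: [3.141, 0.002, 2.835]
contact_force: [-2.7, 1.1, 15.6]
opening: 0.0378
grip_force: 40.0
time: 8.55
tool_pos: [0.5033, -0.1267, 0.2196]
tool_rot: [3.141, 0.002, 2.835]
contact_force: [-2.1, 1.0, 15.8]
opening: 0.0379
grip_force: 40.0
```

Past the seal, with about 16 N of steady drag. The fingertips are near the face, so I'll release, back off and close the fingers to press on top.

```bash
python3 -m pendant '[{"z":-0.04},{},{},{},{"z":-0.5},{"z":-1},{"z":-1},{}]' 0.065;  python3 -m pendant '[{"x":1,"z":-0.75},{"x":1,"z":-0.75},{},{},{},{},{}]' 0 20; python3 look.py b2 180 100 380 270 3
```

```text
time: 9.22
tool_pos: [0.504, -0.1273, 0.2727]
tool_rot: [-3.141, 0.006, 2.835]
contact_force: [1.6, -0.9, 1.0]
opening: 0.065
grip_force: 0.0
time: 9.8
tool_pos: [0.4652, -0.1151, 0.2984]
tool_rot: [3.141, -0.001, 2.835]
contact_force: [0.6, -0.2, 0.6]
opening: 0.0224
grip_force: 0.0
[ 0.46510521 -0.11507582  0.29839207] [ 3.14137876e+00 -8.37097868e-04  2.83470409e+00] [0.86258653 0.91156043 0.33313333]
```

View pics/b2.png

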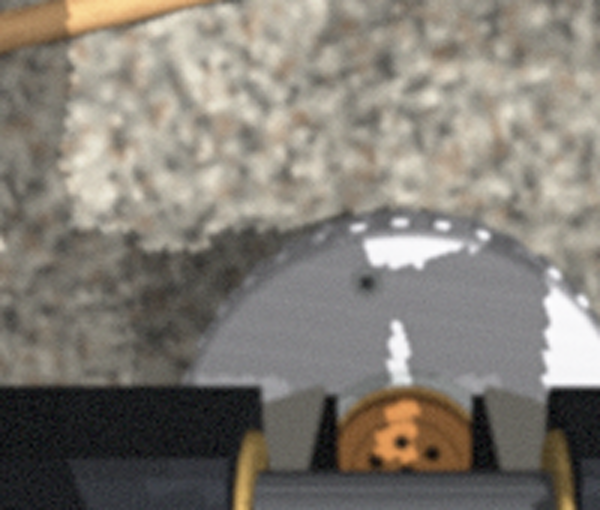

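The insert stands in the bore. My sideways move went the wrong way for viewing, but it did no harm. I've now used all 10 picture views, so the rest goes by numbers and force. Bringing the closed fingers over the insert's centre.

To row units: 0.02 m is 1, -0.0195 m is -0.975.

```bash
python3 -m pendant '[{"x":-0.95},{"x":-0.975,"y":0.025},{},{"z":1},{"z":1},{"z":1},{}]' 0 20; python3 -m pendant '[{"z":0.2},{"z":0.15},{}]'
```

```text
time: 10.43
tool_pos: [0.5002, -0.1255, 0.2354]
tool_rot: [3.141, -0.008, 2.835]
contact_force: [-1.5, 0.3, -0.6]
opening: 0.0004
grip_force: 0.0
time: 10.68
tool_pos: [0.5018, -0.1261, 0.2324]
tool_rot: [3.142, 0.001, 2.835]
contact_force: [1.2, -0.7, 0.5]
opening: 0.0007
grip_force: 0.0
```

```bash
python3 -m pendant '[{"z":0.1},{"z":0.1},{"z":0.05},{}]'; for i in 1 2; do python3 -m pendant '[{"z":0.05},{"z":0.05},{}]';done
```

```text
time: 11.02
tool_pos: [0.5016, -0.1261, 0.2271]
tool_rot: [3.142, 0.0, 2.835]
contact_force: [-1.4, 0.8, -0.5]
opening: 0.0004
grip_force: 0.0
time: 11.27
tool_pos: [0.5016, -0.1261, 0.2249]
tool_rot: [3.142, -0.0, 2.835]
contact_force: [0.7, 1.0, 1.0]
opening: 0.0003
grip_force: 0.0
time: 11.52
tool_pos: [0.5016, -0.126, 0.224]
tool_rot: [-3.142, 0.0, 2.835]
contact_force: [-3.6, 1.4, 10.0]
opening: 0.0007
grip_force: 4.8
```

Contact is at z≈0.2243, as predicted (face about 6 mm proud). Home should come at TCP z≈0.218, so I'll press slowly.

```bash
for i in 1 2 3; do python3 -m pendant '[{"z":0.035},{"z":0.035},{}]' | grep -E "pos|force";done
```

```text
tool_pos: [0.5016, -0.126, 0.223]
contact_force: [-4.4, 1.5, 14.0]
grip_force: 7.0
tool_pos: [0.5016, -0.126, 0.2217]
contact_force: [-5.2, 1.8, 15.0]
grip_force: 7.3
tool_pos: [0.5016, -0.126, 0.2203]
contact_force: [-4.6, 0.8, 14.4]
grip_force: 7.1
```

```bash
for i in 1 2; do python3 -m pendant '[{"z":0.02},{"z":0.02},{}]' | grep -E "pos|force";done
```

```text
tool_pos: [0.5015, -0.126, 0.2196]
contact_force: [-4.2, 1.5, 16.2]
grip_force: 7.7
tool_pos: [0.5015, -0.126, 0.2188]
contact_force: [-5.0, 0.8, 15.4]
grip_force: 7.8
```

```bash
for i in 1 2 3; do python3 -m pendant '[{"z":0.02},{}]' | grep -E "pos|act_force";done
```

```text
tool_pos: [0.5015, -0.126, 0.2184]
contact_force: [-5.3, 1.7, 16.2]
tool_pos: [0.5015, -0.126, 0.2181]
contact_force: [-5.1, 0.9, 17.8]
tool_pos: [0.5015, -0.126, 0.2181]
contact_force: [-6.9, 2.4, 21.5]
```

Position has stopped at 0.2181 while the force rises, so it is seated. One small confirming nudge, then hold.

```bash
python3 -m pendant '[{"z":0.02},{},{},{}]' | grep -E "pos|act_force"; python3 -m pendant '[{"z":-0.2},{"z":-0.5},{"z":-1},{"z":-1.5},{"z":-1},{}]'
```

```text
tool_pos: [0.5015, -0.126, 0.2181]
contact_force: [-7.4, 1.8, 24.4]
time: 14.1
tool_pos: [0.5027, -0.1265, 0.304]
tool_rot: [-3.141, 0.008, 2.835]
contact_force: [1.1, 0.5, -0.3]
opening: 0.0004
grip_force: 0.0
```

The insert is home. Next is the keeper: the knob should be near (0.5376,−0.172) and the pivot near (0.546,−0.146), so q≈1.7. I'll move so the wrist camera sees the knob and locate it by dark-blob segmentation.

Careful with the scale: shifts go in units of 20 mm. That gives: -0.026 m is -1.3, -0.025 m is -1.25.

```bash
python3 -m pendant '[{"x":-1.3,"y":-0.55},{"x":-1.3,"y":-0.55},{"x":-1.25,"y":-0.55},{},{}]' 0.03 10
python3 - <<'E'
from cell import robot
from h import *
from scipy.spatial.transform import Rotation as R
c=robot.read_camera("wrist"); im=c["image"]; s=robot.observe();p=s["tool_pos"];print(p,s["qpos"].round(2))
u,v=proj(c,[.5376,-.1724,.055]).astype(int);print(u,v)
m=np.zeros((400,640),np.uint8); w=im.max(2)<45; m[v-35:v+35,u-35:u+35]=w[v-35:v+35,u-35:u+35]
n,l,st,ce=cv2.connectedComponentsWithStats(m)
for i in range(1,n):
    if st[i,4]>15: print(st[i],ce[i].round(1),onz(c,*ce[i],.055),onz(c,*ce[i],.0635))
b=proj(c,[.502,-.1262,.04]);print("bore px",b)
h=cv2.cvtColor(im,cv2.COLOR_RGB2HSV); mm=((h[...,0]>5)&(h[...,0]<30)&(h[...,1]>110)).astype(np.uint8)
n,l,st,ce=cv2.connectedComponentsWithStats(mm)
for i in range(1,n):
    if st[i,4]>300: print(st[i],ce[i].round(1),onz(c,*ce[i],.04))
g=im[v-32:v+32:2,u-32:u+32:2].max(2)
print("\n".join("".join(" .:-=+*#%@"[9-min(9,x//26)] for x in r) for r in g))
E
```

```text
time: 14.52
tool_pos: [0.5653, -0.1814, 0.2984]
tool_rot: [3.141, -0.001, 2.834]
contact_force: [0.1, 0.1, -0.7]
opening: 0.0278
grip_force: 0.0
[ 0.5646953  -0.18070765  0.2984845 ] [-0.44  0.56  1.47  0.    1.11 -1.7 ]
313 173
[307 166  11   8  31] [312.  168.5] [ 0.534  -0.1722  0.055 ] [ 0.5327 -0.1718  0.0635]
[308 176  10   7  32] [312.1 179.3] [ 0.5414 -0.1745  0.055 ] [ 0.5399 -0.174   0.0635]
[298 189   5   6  18] [300.2 191.5] [ 0.5472 -0.1853  0.055 ] [ 0.5455 -0.1844  0.0635]
bore px [359.8768397  103.39898563]
[ 334   73   56   59 2417] [361.2 102.2] [ 0.5015 -0.1251  0.04  ]
[247 243  13  59 444] [252.4 272.2] [ 0.6026 -0.2454  0.04  ]
[369 242  14  61 447] [376.4 272.6] [ 0.6337 -0.1491  0.04  ]
[ 160  309  343   13 2221] [360.1 315.8] [ 0.6684 -0.1725  0.04  ]
+**:........                    
+**=........                    
**#*-..........                 
*##*+:........:..               
###*+=......:-+-                
%%%##*-.....:-+=.               
*#####+:... .:::.               
+*#####=...  ...                
+**####*=..                     
+++*####*-.     ...  ...       .
===+####**-   .::=-:---::---:---
===*######*-:::.::..............
==+#########*--+#+-.............
==*%%#######*+#@@@#:............
-=*######**#+#%%%%%+......... .-
==+##%%#####*%%%##%*:..........=
+++****#+****%####%#:..........-
**+===+++++++#%%##%*...::::.:::.
##***++++==++*%%%#%+-----------:
#####++*+=+++*%%%%%#***=-:::::::
####**++*+++*#%%%%######+=-:..:-
#*#########*##############**+++*
*######%#########*###########***
###################%#####%####**
#########%####*****##*#*#%#####+
#########%%%###################*
#########%%###########*###%%#**+
#########*##*#############%%#*++
##########**##############%###*=
######%#############*####%%##%*+
####################*###%%%###*+
##################%%###*####*#+=
```

The knob is at pixel (312.7,174), so about (0.5377,−0.173), which confirms the prediction. The insert's face also reads at the bore's position. I'll go above the knob and turn the tool 0.7 rad so the fingers clear the pivot.

To row units: 0.015 m is 0.75, 0.0142 m is 0.71.

```bash
python3 -m pendant '[{"x":0.71,"y":-0.015},{"x":0.71,"y":-0.015,"az":-0.1},{"az":-0.12},{"az":-0.12},{"z":0.5,"az":-0.12},{"z":0.75,"az":-0.12},{"z":0.75,"az":-0.12},{}]' 0.03 10; python3 -m pendant '[{},{}]'
```

```text
time: 15.23
tool_pos: [0.5362, -0.1715, 0.257]
tool_rot: [3.137, -0.004, -2.744]
contact_force: [-1.1, 0.9, -0.1]
opening: 0.0299
grip_force: 0.0
time: 15.4
tool_pos: [0.5377, -0.1724, 0.2603]
tool_rot: [-3.141, 0.0, -2.752]
contact_force: [0.7, -0.8, 0.4]
opening: 0.0302
grip_force: 0.0
```

Well centred over the knob. Descend 31 mm while watching the force, then close gently.

To row units: 0.01 m is 0.5, 0.008 m is 0.4.

```bash
python3 -m pendant '[{"z":0.5},{"z":0.4},{"z":0.35},{"z":0.25},{}]'; python3 -m pendant '[{},{},{},{}]' 0 8
```

```text
time: 15.82
tool_pos: [0.5374, -0.1726, 0.2281]
tool_rot: [3.14, -0.002, -2.749]
contact_force: [-0.3, -0.3, 0.0]
opening: 0.0299
grip_force: 0.0
time: 16.15
tool_pos: [0.5379, -0.1727, 0.2299]
tool_rot: [-3.141, 0.001, -2.749]
contact_force: [0.6, 0.2, 0.4]
opening: 0.0095
grip_force: 8.0
```

The knob is gripped (opening 9.5 mm). I'll compute the arc steps in tool axes.

```bash
python3 - <<'E'
import numpy as np
P=np.array([.5457,-.1461]);y=-2.749;x=np.array([np.cos(y),np.sin(y)]);Y=np.array([np.sin(y),-np.cos(y)])
t=np.radians(np.linspace(253.7,155.5,9));k=P+.0275*np.c_[np.cos(t),np.sin(t)]
d=np.diff(k,axis=0);print(np.c_[d@x,d@Y].round(4),k.round(4))
E
```

```text
[[ 0.0042  0.0042]
 [ 0.0032  0.0049]
 [ 0.0021  0.0055]
 [ 0.0008  0.0058]
 [-0.0004  0.0059]
 [-0.0017  0.0056]
 [-0.0028  0.0052]
 [-0.0038  0.0044]] [[ 0.538  -0.1725]
 [ 0.5325 -0.1703]
 [ 0.5277 -0.1669]
 [ 0.5237 -0.1626]
 [ 0.5207 -0.1575]
 [ 0.5188 -0.152 ]
 [ 0.5182 -0.1461]
 [ 0.5188 -0.1403]
 [ 0.5207 -0.1347]]
```

To row units: 0.0055 m is 0.275, 0.0049 m is 0.245.

```bash
python3 -m pendant '[{"x":0.21,"y":0.21},{"x":0.16,"y":0.245},{"x":0.105,"y":0.275},{}]'; python3 -m pendant '[{"x":0.04,"y":0.29},{"x":-0.02,"y":0.295},{}]'
```

```text
time: 16.48
tool_pos: [0.5222, -0.1632, 0.23]
tool_rot: [-3.141, -0.002, -2.748]
contact_force: [-3.0, -4.7, 1.1]
opening: 0.0095
grip_force: 8.0
time: 16.73
tool_pos: [0.5176, -0.1521, 0.2299]
tool_rot: [-3.141, -0.001, -2.748]
contact_force: [-1.8, -2.3, 1.8]
opening: 0.0095
grip_force: 8.0
```

To row units: 0.0056 m is 0.28, 0.0052 m is 0.26.

```bash
python3 -m pendant '[{"x":-0.085,"y":0.28},{"x":-0.14,"y":0.26},{}]'; python3 -m pendant '[{"x":-0.095,"y":0.11},{"x":-0.095,"y":0.11},{},{}]'
```

```text
time: 16.98
tool_pos: [0.5184, -0.1402, 0.2299]
tool_rot: [-3.141, -0.0, -2.748]
contact_force: [-1.0, 0.1, 1.7]
opening: 0.009
grip_force: 8.0
time: 17.32
tool_pos: [0.5207, -0.135, 0.2298]
tool_rot: [-3.141, 0.001, -2.748]
contact_force: [0.3, -1.3, 1.9]
opening: 0.0096
grip_force: 8.0
```

No stop felt yet, so I'll continue along the tangent until it resists.

```bash
for i in 1 2 3; do python3 -m pendant '[{"x":-0.04,"y":0.035},{"x":-0.04,"y":0.035},{}]' | grep -E "pos|act_force"; done
```

```text
tool_pos: [0.5212, -0.1341, 0.2297]
contact_force: [-2.8, -9.2, 2.6]
tool_pos: [0.522, -0.1332, 0.2298]
contact_force: [-5.0, -15.2, 2.6]
tool_pos: [0.5232, -0.132, 0.2298]
contact_force: [-4.2, -19.4, -0.5]
```

The stop is firmly felt (about 20 N). Release, rise, and check the knob's place numerically.

To row units: -0.03 m is -1.5, -0.02 m is -1.

```bash
python3 -m pendant '[{"x":0.06,"y":-0.05},{},{},{"z":-0.25},{"z":-1},{"z":-1.5},{"z":-1.5},{"x":1}]' 0.03; python3 -m pendant '[{"x":-1.25},{"x":-1.25},{"x":-1},{},{}]'
python3 - <<'E'
from cell import robot
from h import *
c=robot.read_camera("wrist"); im=c["image"]; s=robot.observe();print(s["tool_pos"],s["contact_force"])
for z in(.0,):
  u,v=proj(c,[.5207,-.1347,.055]).astype(int);print(u,v)
w=(im.max(2)<60).astype(np.uint8); m=np.zeros_like(w); m[v-30:v+30,u-30:u+30]=w[v-30:v+30,u-30:u+30]
n,l,st,ce=cv2.connectedComponentsWithStats(m)
for i in range(1,n):
    if st[i,4]>25: print(st[i],ce[i].round(1),onz(c,*ce[i],.055))
g=im[max(v-50,0):v+40:2,u-50:u+50:2].max(2)
print("\n".join("".join(" .:-=+*#%@"[9-min(9,x//26)] for x in r) for r in g))
E
```

```text
time: 18.73
tool_pos: [0.507, -0.1378, 0.3204]
tool_rot: [-3.134, 0.009, -2.746]
contact_force: [0.0, 0.1, 1.1]
opening: 0.0304
grip_force: 0.0
time: 19.15
tool_pos: [0.569, -0.1106, 0.3144]
tool_rot: [3.141, -0.0, -2.746]
contact_force: [-1.1, 0.4, 0.5]
opening: 0.0297
grip_force: 0.0
[ 0.56840765 -0.11099266  0.31434866] [-0.42458555 -0.007204    0.21151416]
307 135
[303 129  13  14 119] [308.9 135.6] [ 0.5207 -0.1338  0.055 ]
[278 154  11  11  71] [282.9 159.7] [ 0.5446 -0.145   0.055 ]
::                         ...              ..    
:.                        ..    .:-----:.    ..   
.                        ..   :-=-=::--=+=:.   .  
                        ..  .-=-.. .....:-+=:   . 
                       ..  .--..   ..     .-=:  ..
                       .  .=:.       .     .:--...
                      .  .=:.   .........   .:+-..
                      . .--   ....... .....  .-+::
                     .  :=.  ...        ......:++:
                     . .=:  ...  ::   ....:::::-*-
                    .  :=  .... :*+. .=*=..:::::+=
                    .  -:  ..   :*+. .+#=:::
[... 989 characters left out ...]
==----==+**+-. -+**********++=-------
*+--::-----==--=--=+****-  .=+++++*+***+=---------
*+-:-::---=====-===+***=.....+++++++++==----------
**+-:-::-==+##*===+****=.  .:+++++++++------------
***=--::-=*####*=++***+- .. =++++++++=-----------=
***+----==######*+***++=....=++++++=--------------
****+---=+######****+++++-..:++++++=--------------
+****====+#%%%%#***++++++. .=++++++=--------=-----
+*##**===+*#%%%#**+++++++. .-++++++=-------=------
+*#**#*+++*******++++++++-. .+++++==-------------:
*##*****++++***++++++++++:..:++++=----------------
*##**###*++++++++++++++++-..+++++=---=-----------=
###+*#%##*++++++++++++++++=:=++++=--=---====----==
***++###%#*+++++++++++++++=.-++++=-==----=+===+=++
```

The knob now sits at (0.5207,−0.1338), 20 mm from the bore axis on the pivot–bore line (expected 20.5 mm at q=0), and its stop was felt. The robot is clear, so I'm handing in.

```bash
python3 -c "
from cell import robot
print(robot.hand_in())"
```

```text
the job is handed in; nothing more can be done
None
```

The job is handed in (no verdict came back): by measurement, the bronze insert is pressed home at about 24 N and flush, the keeper is swung to its stop over it, and the blanking plug and bystanders were left alone.

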